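# Clip the snap hook to the pull-test anchor and prove it

### The job

Push the flat snap hook that lies on the bench sideways onto the near leg of the steel staple, until the leg is inside the hook and the sprung gate has flicked shut behind it. Then draw the hook back, tail first, so that the leg bears in its bend, with a firm pull of about 20 newtons at the hand, so that the sprung staple gives a little, to prove that it holds (never force the staple with more than 40 newtons), and leave the hook lying flat and clipped, drawn back with the leg in its bend. Do not disturb the other things on the bench.

Things in the scene. Friction and masses are not known exactly. Their poses are not given: they have to be found in the camera images.
- hook_mid (a point): Dark steel snap hook with a sprung gate, flat on the bench: 150 mm long (y), 70 wide (x), 16 thick, about 0.4 kg. Point at half thickness. +x points to its gate side, +y to its bend, z up. Outline in its frame: x -35 to 35, y -72 to 78 mm. Its opening, where the staple's leg goes, is x -23 to 24, y -1 to 62; bars around it are 10 to 12 mm wide.
- spine (a point): Point on the flat outer face of the hook's straight spine bar (hook x -35, y 0 mm). The spine runs the hook's full length (y -72 to 74) and is 12 mm wide, inner face at x -23: push here, towards +x. With a leg pushed up against the inner face (leg centre at hook x -18) the gate is free to flick shut behind it.
- gate_entry (a point): Where the leg should meet the gate: hook x 27, y 34 mm; 6 mm either way along y still passes. The gate is a bar 6 mm thick along x = 27, from its hinge at y 0 to its tip at y 45. Next to the tip the fixed nose bar begins (x 22 to 32, y 46 to 66).
- bend (a point): Where the leg's centre rests in the closed bend when the hook is drawn back: hook x 0, y 57 mm, or a little to the side on a bevelled corner (x -10, y 53). The bend bar spans y 62 to 74 mm.
- tail_eye (a point): Centre of the rectangular through hole in the hook's tail: hook x -23 to 17, y -60 to -12 mm, so 40 by 48 mm; closed by a 12 mm end bar at y -72 to -60 that closed fingertips in the hole can pull on. Fingers that press the hook down while pulling make it drag: up to two thirds of the pull is then lost to the bench.
- gate (a joint): The hook's spring gate, hinged upright at hook (27, 0) mm: 0 = shut, grows as it is pressed inwards (towards the spine), up to 1.15 rad; never opens outwards. Pushing the hook over the leg takes 10 to 20 N in all, rising as the gate opens, then dropping sharply as it flicks shut; from then the leg has some 8 mm of free play.
- leg (a point): Near leg of the dark steel staple (upright closed loop, two round legs of 10 mm diameter, 70 mm apart, joined 71 mm up). Point on its axis, 8 mm above the bench. +x points to the far leg: push the hook on that way, hook x and y parallel to these. Pull along -y: there the staple gives, 4 N per mm, up to 8 mm; else rigid. The plate at its foot is flush.
- hook: The snap hook itself; axes as hook_mid, origin 8 mm below it (underside).
- staple: The staple itself; origin at the foot of its near leg, axes as leg.
- open_hook: Bystander: plain open dark steel hook without a gate, 130 mm long, 16 mm thick.
- connector: Bystander: round metal connector shell, 46 mm across, 52 mm tall, standing.
- reel: Bystander: grey reel, 80 mm across, 50 mm tall.
- dish: Bystander: aluminium dish, 100 mm across, 35 mm tall.
- driver: Bystander: screwdriver lying on the bench, origin under its middle, along its x.
- spanner: Bystander: open spanner lying on the bench, along its x.
- collar: Bystander: dark steel cylinder, 44 mm across, 30 mm tall.
Mind the look-alikes: they are no part of the job. What is shaped like the hook but green or orange is not meant.

How it is judged:
By the outcome, as a careful person would: the job done as asked, in the order asked, and still so for the second after the job is handed in, with the robot touching nothing.
It also fails if it takes over 64 s, if anything falls off the work surface, if the arm or the gripper's body presses on something with over 40 N, if the wrist force passes 120 N, or if a joint passes its speed limit or range.

### The arm

A 6-joint arm with a two-finger parallel gripper is mounted at the origin on the work surface. World frame = base frame: x ahead of the robot, y to its left, z up, the work surface at z = 0. Lengths are in m, angles in degrees, forces in N, time in s.
With the tool pointing down it reaches from about 0.3 to 0.75 m from the base axis. Payload 8.5 kg.
Tool frame: the origin (TCP) lies between the finger pads; the fingertips stand 17 mm ahead of it and the grasp point (between the pads) lies 2 mm behind it (env.tip_reach is the distance from the TCP to the fingertips, in m); z points along the fingers, y is the line along which they close (so a half turn about z gives the same grasp; the last joint's range is limited). The gripper opens to 85 mm and grips with 20 to 120 N. Pads are 22 mm wide; open, the fingers measure 114 mm over their backs; the gripper's body (76 mm by 85 mm) begins 54 mm behind the grasp point. The pads swing forward as they close: fully open they stand 13 mm farther back than shut.
Start: joints at [-78.341, 21.807, 74.336, -0, 83.858, -12.336], TCP at [0.224, -0.502, 0.248] pointing down, gripper open.
Joint ranges: [-178.18, 178.18], [-50.72, 133.34], [12.68, 142.11], [-81.47, 261.47], [9.98, 163.14], [-165.26, 165.26]. Speed limits (degrees/s): [136.94, 136.94, 180, 180, 180, 180].

### API

Orientations are given as a 3x3 rotation matrix whose columns are the frame's x, y, z axes.
In Python, from rig import env, viewer gives the robot as it stands.
- The arm moves only by the tool move_arm, never from a script. Its argument "motion" is a list of rows, each a list of 2 entries, a list of its own where there are three numbers: the shift along the tool's x, y, z normalised to -1 to 1, where 1 is 50 mm, then the turn, a rotation vector about the tool's x, y, z normalised to -1 to 1, where 1 is 8 degrees. A call has 1 to 20 rows; each row shifts and turns the commanded pose from where the row before left it, along the tool's axes as they then stand; what a row does not reach is not made up. A row lasts 1/10 s, in which the tool goes at most 50 mm and 8.59 degrees, less where a joint would pass 70% of its speed; a pose out of reach is approached as far as the arm can. A call with a number of a shift or a turn outside -1 to 1 is refused whole. A call with a gripper value outside its range is refused whole. "claw" is the closure, from 0 (fully open) to 1 (shut), set as the call begins (left out, the last holds). The fingers move at their own pace and stop on an object; "force" is the grip in N (left out, the last holds). Time passes only in rows, so rows that do not move let the fingers close. It gives the time, the measured TCP pose, the force, the opening and the grip force at its end, in the units of the state.
- env.observe(): the state, without advancing time (a new reading comes with each control period).
- viewer.get_image(name): name is "scene" or "side" or "wrist"; returns a dict with "frame" (384x512x3 uint8, red, green, blue), "depth" (384x512 float32, m along the optical axis (not along the pixel's ray), 0 where there is no reading), "fx", "fy", "cx", "cy" (pixels), "eye" and "attitude" of the camera in the world; the wrist camera has in their place "T_tool_cam" (4x4, takes a point from camera to tool coordinates, whose origin is the TCP and whose axes are the flange's). Camera axes: x right, y up, looking along -z (the intrinsics and any distortion apply to the point x, -y, -z); pixel columns grow to the right and rows downward; lengths in m; the calibration is good to about 2 mm. The wrist camera is an equidistant fisheye: a pixel r from the principal point sees the ray r / f radians off the axis. A picture is of the moment at which its call begins: read the wrist's pose just before it.
- env.close_job(): hands the job in; it is judged then, once.
The state is a dict: "time_s": time; "q": joint angles; "qvel": joint speeds; "joint_efforts": joint torques, N m; "position": TCP position; "tool_rot": TCP orientation; "ft_force": force on the tool from outside, world axes, zero at the start; "wrist_torque": the same for the moment, N m; "grip_width": finger opening in m; "gripper_force": force on a finger pad.
Only numpy, scipy, OpenCV 4.12 (cv2) and the standard library are available. Lean on these libraries where they do the work, as an engineer would, in place of code of your own. Each camera call takes 0.05 s, during which the arm holds its last target. There are 200 camera calls.

## Working session

There is one attempt and no reset: what is moved stays moved. The work goes in short steps, Python scripts to look and compute and a tool call to move; the robot and the scene stay as the last step left them, time stands still between calls to the robot, and variables do not carry over. Pictures are saved under pics/ and viewed, at most 10 in all, crops included, and the job is handed in when it is done.

Besides the shell and the picture viewer there is one more tool, called after ">>>" as name(argument=value, ...) on one line, values as JSON. move_arm: Moves the arm, as the interface text tells. Scaled input: -1 to 1 covers 50 mm each way for a shift and 8 degrees each way for a turn. Its arguments: {"type":"object","properties":{"motion":{"type":"array","items":{"type":"array"}},"claw":{"type":"number"},"force":{"type":"number"}},"required":["motion"]}

```bash
mkdir -p pics; ls; cat > h.py <<'E'
import numpy as np,cv2
from rig import env,viewer
def cloud(n):
    im=viewer.get_image(n);d=im["depth"];v,u=np.mgrid[:d.shape[0],:d.shape[1]]
    p=np.stack([(u-im["cx"])/im["fx"]*d,-(v-im["cy"])/im["fy"]*d,-d],-1)
    A=np.array(im["attitude"]);
    return im["frame"],p@A.T+np.array(im["eye"]),d
E
python3 - <<'E'
from h import *
s=env.observe();print({k:np.round(v,3).tolist() for k,v in s.items()})
for n in("scene","side"):
    f,p,d=cloud(n);np.savez(n+".npz",f=f,p=p,d=d)
    im=viewer.get_image(n);print(n,im["eye"],im["attitude"],im["fx"],[k for k in im])
    cv2.imwrite(f"pics/{n}0.png",f[...,::-1])
a=cv2.imread("pics/scene0.png");b=cv2.imread("pics/side0.png")
cv2.imwrite("pics/s0.png",cv2.resize(a,(800,600)))
cv2.imwrite("pics/d0.png",cv2.resize(b,(800,600)))
E
```

```text
pics
{'time_s': 0.0, 'q': [-78.341, 21.84, 74.384, 0.0, 83.856, -12.337], 'qvel': [0.035, -0.041, 0.092, 0.094, -0.007, -0.056], 'joint_efforts': [-0.0, -44.846, -23.128, -0.0, 0.005, 0.0], 'position': [0.224, -0.502, 0.248], 'tool_rot': [[0.914, 0.407, -0.0], [0.407, -0.914, 0.001], [0.0, -0.001, -1.0]], 'ft_force': [-0.002, 0.155, -0.339], 'wrist_torque': [-0.005, -0.041, -0.008], 'gripper_force': 0.0, 'grip_width': 0.085}
scene [1.0343387  0.33011924 0.95737843] [[-0.59725183 -0.68443709  0.4181341 ]
 [ 0.80203509 -0.51321446  0.30553335]
 [ 0.00547411  0.51783857  0.85546084]] 381.3893955850378 ['frame', 'depth', 'fx', 'fy', 'cx', 'cy', 'eye', 'attitude']
side [0.19335723 0.65516088 0.64074602] [[-0.87562147  0.30881545 -0.3713759 ]
 [-0.4827955  -0.53735192  0.69149217]
 [ 0.01398391  0.784784    0.61961159]] 370.54934980710044 ['frame', 'depth', 'fx', 'fy', 'cx', 'cy', 'eye', 'attitude']
```

View pics/s0.png

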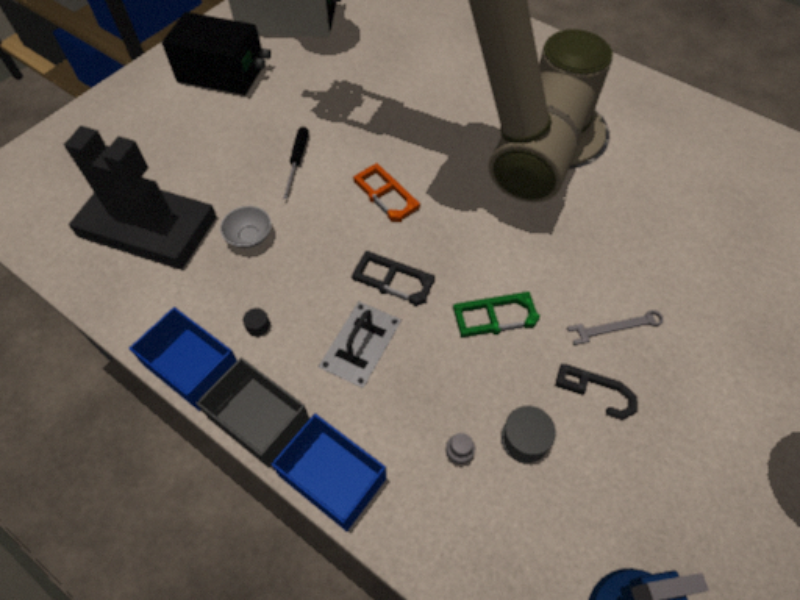

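View pics/d0.png

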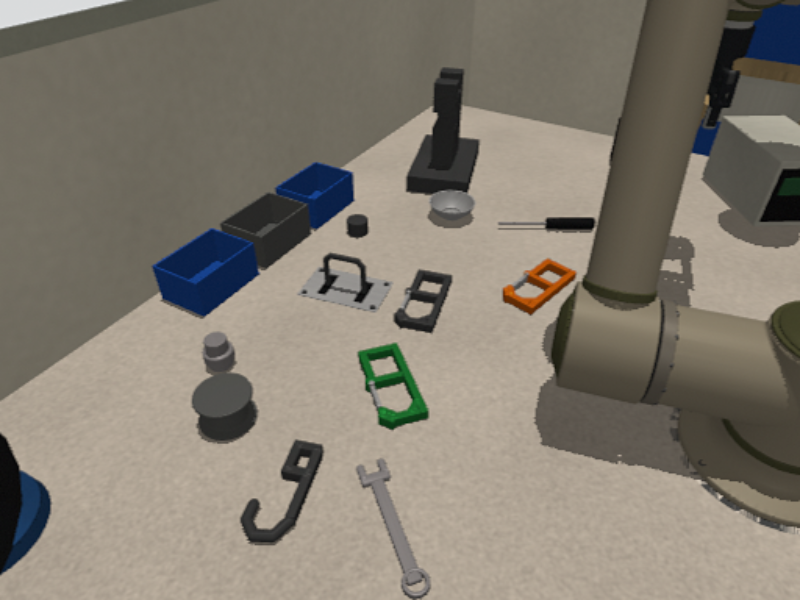

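Scene view (800 px): the dark gated hook is at (393,278), with its tail on the left at (365,268), its bend on the right at (425,285) and its gate towards the staple at (360,340). Look-alikes are the green hook (497,313), the orange hook (387,190) and the open hook without a gate (597,388). I choose the dark one at (393,278). Next I fit it and the staple, and take one close crop.

```bash
cat > fit.py <<'E'
from h import *
from scipy.optimize import minimize
def bars():
    # binary template sampler: hook material in own frame (mm)
    T=np.zeros((200,120),np.uint8) # y -100..100, x -60..60
    def r(x0,x1,y0,y1,v): T[int(y0+100):int(y1+100),int(x0+60):int(x1+60)]=v
    poly=np.array([[-35,-72],[27,-72],[32,-60],[32,66],[20,78],[-25,78],[-35,70]])+[60,100]
    cv2.fillPoly(T,[poly.astype(int)],1)
    r(-23,17,-60,-12,0); r(-23,24,-1,62,0)
    return T.astype(float)
T=cv2.GaussianBlur(bars(),(0,0),1.5)
def pick(n,load=False):
    if load: z=np.load(n+".npz");return z["f"],z["p"],z["d"]
    return cloud(n)
def topmm(f,p,d,c,R=.12,zlo=.010,zhi=.022):
    m=(d>0)&(p[...,2]>zlo)&(p[...,2]<zhi)&(np.hypot(p[...,0]-c[0],p[...,1]-c[1])<R)
    m&=(f.max(-1)<110)
    return p[m]
def fit(P,x0,mirrorless=True):
    def cost(v):
        c,s=np.cos(v[2]),np.sin(v[2]);q=(P[:,:2]*1000-v[:2])@np.array([[c,-s],[s,c]])
        t=cv2.remap(T,(q[:,:1]+60).astype(np.float32),(q[:,1:]+100).astype(np.float32),cv2.INTER_LINEAR)
        return -t.mean()
    best=min((minimize(cost,np.array(x0)+[dx,dy,da],method="Nelder-Mead",options=dict(initial_simplex=np.array(x0)+[dx,dy,da]+np.array([[0,0,0],[6,0,0],[0,6,0],[0,0,.08]]))) for dx in(-8,0,8) for dy in(-8,0,8) for da in(-.1,0,.1)),key=lambda r:r.fun)
    return best.x,best.fun
E
python3 - <<'E'
from fit import *
for n,hp,lp in(("scene",(393,278),(358,340)),("side",(424,300),(345,270))):
    f,p,d=pick(n,True);h=p[int(hp[1]*.64),int(hp[0]*.64)];l=p[int(lp[1]*.64),int(lp[0]*.64)]
    print(n,"hook px",h,"staple px",l)
    P=topmm(f,p,d,h,.085);
    print(len(P),P.min(0),P.max(0),"zmed",np.median(P[:,2]))
    c=P.mean(0);w,V=np.linalg.eigh(np.cov(P[:,:2].T));print("cent",c,"axis",V[:,1],np.sqrt(w))
    np.save(n+"P.npy",P)
    m=(d>0)&(p[...,2]>.025)&(p[...,2]<.09)&(np.hypot(p[...,0]-l[0],p[...,1]-l[1])<.09)
    S=p[m];print("staple",len(S),S.min(0),S.max(0))
    for z0 in(.025,.035,.045,.055):
        q=S[(S[:,2]>z0)&(S[:,2]<z0+.01)]
        if len(q)<4:continue
        _,lab,cen=cv2.kmeans(q[:,:2].astype(np.float32),2,None,(3,50,1e-5),5,cv2.KMEANS_PP_CENTERS);print(z0,cen.round(4).tolist(),np.bincount(lab[:,0]))
a=cv2.imread("pics/scene0.png")[150:260,190:300];b=cv2.imread("pics/side0.png")[155:225,185:300]
cv2.imwrite("pics/c.png",np.hstack([cv2.resize(a,(400,400),interpolation=2),cv2.resize(b,(400,400),interpolation=2)]))
E
```

```text
scene hook px [ 0.54273711 -0.04805854  0.00707372] staple px [ 0.68450485 -0.01827938  0.00319791]
507 [ 0.49826539 -0.12055921  0.01008563] [0.58976843 0.0322511  0.02108534] zmed 0.01643720205215049
cent [ 0.54271973 -0.04460283  0.01612064] axis [-0.24276231  0.9700858 ] [0.02294655 0.04806929]
staple 139 [ 0.64781739 -0.02003358  0.02687391] [7.25397490e-01 2.56985646e-04 7.36496638e-02]
0.025 [[0.7202000021934509, -0.002300000051036477], [0.652400016784668, -0.014800000004470348]] [5 7]
0.035 [[0.6527000069618225, -0.015599999576807022], [0.7225000262260437, -0.002300000051036477]] [7 8]
0.045 [[0.7214999794960022, -0.003599999938160181], [0.6520000100135803, -0.014299999922513962]] [7 3]
0.055 [[0.7175999879837036, -0.004100000020116568], [0.6549000144004822, -0.013700000010430813]] [14  6]
side hook px [ 0.54700969 -0.04960047  0.00377758] staple px [ 7.22844446e-01 -6.14911730e-02  2.07072381e-04]
500 [ 0.4963049  -0.12270797  0.01015803] [0.58844647 0.02909732 0.01984053] zmed 0.01611567607304193
cent [ 0.53966942 -0.04223657  0.01562499] axis [-0.24757892  0.96886773] [0.02196352 0.04886225]
staple 177 [ 0.64500522 -0.02340253  0.02517246] [ 7.24402030e-01 -4.34875092e-04  7.48330655e-02]
0.025 [[0.7185999751091003, -0.00570000009611249], [0.6496999859809875, -0.017999999225139618]] [11 13]
0.035 [[0.7178999781608582, -0.00419999985024333], [0.6496999859809875, -0.018200000748038292]] [ 8 14]
0.045 [[0.6495000123977661, -0.018200000748038292], [0.718999981880188, -0.004800000227987766]] [12 14]
0.055 [[0.6560999751091003, -0.017100000753998756], [0.7149999737739563, -0.005799999926239252]] [16 13]
```

View pics/c.png

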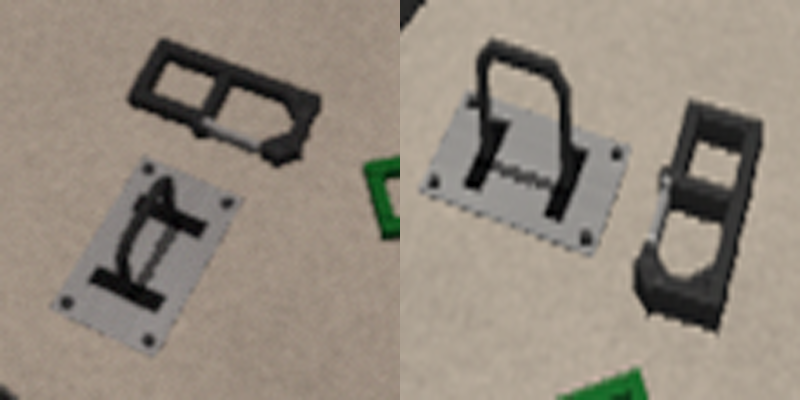

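The crop shows the dark hook with its silver gate facing the staple and the tail eye at the far end, so the choice is right. Now the fit of the hook pose and the grip target.

```bash
cat > plan.py <<'E'
from fit import *
LEG=np.array([.6505,-.0195]);FAR=np.array([.7195,-.007]);sx=(FAR-LEG)/np.linalg.norm(FAR-LEG);sy=np.array([-sx[1],sx[0]])
def inS(p): return np.array([(p-LEG)@sx,(p-LEG)@sy])*1000
E
python3 - <<'E'
from plan import *
print("tip_reach",env.tip_reach,"staple yaw",np.degrees(np.arctan2(sx[1],sx[0])))
for n in("scene","side"):
    P=np.load(n+"P.npy");P=P[P[:,2]>.0125]
    v,c=fit(P,[540,-45,.245]);print(n,v[:2],np.degrees(v[2]),c,"S",inS(v[:2]/1000))
    co,si=np.cos(v[2]),np.sin(v[2]);q=(P[:,:2]*1000-v[:2])@np.array([[co,-si],[si,co]])
    print("ext",np.percentile(q,[1,99],axis=0).round(1).tolist(),"tail x ext",np.percentile(q[(q[:,1]<-15)],[1,99],axis=0)[:,0])
f,p,d=pick("scene",True)
for u,v in((110,150),(245,230),(300,150),(200,60)): print((u,v),p[int(v*.64),int(u*.64)].round(3))
E
```

```text
tip_reach 0.017 staple yaw 10.268305798010232
scene [546.8280059  -45.67391304] 12.296011546776077 -0.8677147232901451 S [-106.67726986   -7.27435081]
ext [[-35.3, -71.2], [31.3, 73.4]] tail x ext [-34.4479367   28.39939647]
side [546.03321277 -47.54806436] 12.741543623796712 -0.8490694580451141 S [-107.79341576   -8.97680716]
ext [[-34.7, -71.2], [31.9, 73.0]] tail x ext [-34.59488944  28.88090691]
(110, 150) [ 0.741 -0.487  0.232]
(245, 230) [ 0.63  -0.356  0.003]
(300, 150) [ 0.412 -0.395  0.025]
(200, 60) [ 0.376 -0.717  0.083]
```

>>> move_arm(motion=[[[0, 0, 0], [0, 0, -1]], [[0, 0, 0], [0, 0, -1]], [[0, 0, 0], [0, 0, -1]], [[0, 0, 0], [0, 0, -1]], [[0, 0, 0], [0, 0, -1]], [[0, 0, 0], [0, 0, -1]], [[0, 0, 0], [0, 0, -1]], [[0, 0, 0], [0, 0, -1]], [[0, 0, 0], [0, 0, -1]], [[0, 0, 0], [0, 0, -0.81]]], claw=0)

```text
time_s: 1.2
position: [0.2236, -0.5024, 0.2481]
tool_rot: [[-0.221, 0.975, -0.0], [0.975, 0.221, 0.0], [0.0, -0.0, -1.0]]
ft_force: [0.5, 0.2, -1.0]
grip_width: 0.0856
gripper_force: 0.0
```

>>> move_arm(motion=[[[0.488, 0.586, 0], [0, 0, 0]], [[0.488, 0.586, 0], [0, 0, 0]], [[0.488, 0.586, 0], [0, 0, 0]], [[0.488, 0.586, 0], [0, 0, 0]], [[0.488, 0.586, 0], [0, 0, 0]], [[0.488, 0.586, 0], [0, 0, 0]], [[0.488, 0.586, 0], [0, 0, 0]], [[0.488, 0.586, 0], [0, 0, 0]], [[0.488, 0.586, 0], [0, 0, 0]], [[0.488, 0.586, 0], [0, 0, 0]], [[0.488, 0.586, 0], [0, 0, 0]], [[0.488, 0.586, 0], [0, 0, 0]], [[0.488, 0.586, 0], [0, 0, 0]], [[0.488, 0.586, 0], [0, 0, 0]], [[0, 0, 0.7], [0, 0, 0]], [[0, 0, 0.7], [0, 0, 0]], [[0, 0, 0.7], [0, 0, 0]], [[0, 0, 0], [0, 0, 0]], [[0, 0, 0], [0, 0, 0]]])

```text
time_s: 3.1
position: [0.5507, -0.0805, 0.144]
tool_rot: [[-0.216, 0.976, -0.0], [0.976, 0.216, 0.0], [0.0, -0.0, -1.0]]
ft_force: [0.6, 0.9, 0.8]
grip_width: 0.0854
gripper_force: 0.0
```

>>> move_arm(motion=[[[0, 0, 0.5], [0, 0, 0]], [[0, 0, 0.5], [0, 0, 0]], [[0, 0, 0.5], [0, 0, 0]], [[0, 0, 0.5], [0, 0, 0]], [[0, 0, 0.3], [0, 0, 0]], [[0, 0, 0.2], [0, 0, 0]], [[0, 0, 0.1], [0, 0, 0]], [[0, 0, 0], [0, 0, 0]], [[0, 0, 0], [0, 0, 0]]])

```text
time_s: 4.0
position: [0.551, -0.0805, 0.0143]
tool_rot: [[-0.216, 0.976, 0.002], [0.976, 0.216, -0.001], [-0.001, 0.002, -1.0]]
ft_force: [-0.2, -0.2, 0.2]
grip_width: 0.0855
gripper_force: 0.0
```

>>> move_arm(motion=[[[0, 0, 0], [0, 0, 0]], [[0, 0, 0], [0, 0, 0]], [[0, 0, 0], [0, 0, 0]], [[0, 0, 0], [0, 0, 0]], [[0, 0, 0], [0, 0, 0]], [[0, 0, 0], [0, 0, 0]]], claw=1, force=90)

```text
time_s: 4.6
position: [0.5509, -0.0804, 0.0148]
tool_rot: [[-0.216, 0.976, 0.002], [0.976, 0.216, -0.001], [-0.001, 0.002, -1.0]]
ft_force: [-2.2, 1.3, 10.6]
grip_width: 0.0619
gripper_force: 99.1
```

>>> move_arm(motion=[[[0, 0, -0.01], [0, 0, 0]], [[0, 0, 0], [0, 0, 0]]])

```text
time_s: 4.8
position: [0.5509, -0.0805, 0.0148]
tool_rot: [[-0.216, 0.976, 0.002], [0.976, 0.216, -0.001], [-0.001, 0.002, -1.0]]
ft_force: [-0.4, 0.2, 7.0]
grip_width: 0.0612
gripper_force: 98.8
```

```bash
cat > now.py <<'E'
from plan import *
s=env.observe();R=np.array(s["tool_rot"]);t=np.array(s["position"]);h=t[:2]+R[:2,:2]@[.033,0]
print("t",s["time_s"],"tcp",t.round(4),"f",np.round(s["ft_force"],1),"w",s["grip_width"],s["gripper_force"],"yaw tooly",np.degrees(np.arctan2(R[1,1],R[0,1])),"tcp S",inS(t[:2]))
for n in("scene","side"):
    f,p,d=pick(n);cv2.imwrite(f"pics/{n}_now.png",f[...,::-1])
    P=topmm(f,p,d,h,.1);P=P[P[:,2]>.0125]
    q=P[:,:2]-t[:2];q=q@R[:2,:2];P=P[(q[:,0]>.018)]  # drop gripper parts
    v,c=fit(P,[h[0]*1000,h[1]*1000,np.arctan2(R[1,1],R[0,1])]);print(n,len(P),v[:2].round(1),"yaw",np.degrees(v[2]).round(2),round(c,3),"S",inS(v[:2]/1000).round(1))
E
python3 now.py
```

```text
t 4.8 tcp [ 0.5509 -0.0805  0.0148] f [-0.4  0.2  7. ] w 0.061241641966875315 98.81683230400085 yaw tooly 12.478788969032179 tcp S [-108.84245643  -42.23970076]
scene 330 [545.8 -46. ] yaw 12.84 -0.814 S [-107.7   -7.4]
side 328 [545.7 -48. ] yaw 12.75 -0.827 S [-108.2   -9.4]
```

>>> move_arm(motion=[[[0, 0, -0.01], [0, 0, 0.14]], [[0, 0, 0], [0, 0, 0.14]], [[-0.129, 0, 0], [0, 0, 0]], [[-0.129, 0, 0], [0, 0, 0]], [[-0.129, 0, 0], [0, 0, 0]], [[-0.129, 0, 0], [0, 0, 0]], [[0, 0.13, 0], [0, 0, 0]], [[0, 0.13, 0], [0, 0, 0]], [[0, 0.13, 0], [0, 0, 0]], [[0, 0.13, 0], [0, 0, 0]], [[0, 0.13, 0], [0, 0, 0]], [[0, 0.13, 0], [0, 0, 0]], [[0, 0.13, 0], [0, 0, 0]], [[0, 0.13, 0], [0, 0, 0]], [[0, 0.13, 0], [0, 0, 0]], [[0, 0.13, 0], [0, 0, 0]], [[0, 0, 0], [0, 0, 0]], [[0, 0, 0], [0, 0, 0]]])

```text
time_s: 6.7
position: [0.6187, -0.0941, 0.0149]
tool_rot: [[-0.177, 0.984, -0.0], [0.984, 0.177, -0.0], [-0.0, -0.0, -1.0]]
ft_force: [-4.4, -0.3, 6.7]
grip_width: 0.0615
gripper_force: 98.7
```

```bash
python3 now.py; python3 - <<'E'
import cv2,numpy as np
a=cv2.imread("pics/scene_now.png")[130:270,180:320];b=cv2.imread("pics/side_now.png")[135:235,170:310]
cv2.imwrite("pics/c2.png",np.hstack([cv2.resize(a,(400,400),interpolation=2),cv2.resize(b,(400,286),interpolation=2).__class__ is None or cv2.copyMakeBorder(cv2.resize(b,(400,286),interpolation=2),0,114,0,0,0)]))
E
```

```text
t 6.7 tcp [ 0.6187 -0.0941  0.0149] f [-4.4 -0.3  6.7] w 0.061462646657665695 98.74242782592773 yaw tooly 10.215696035872998 tcp S [-44.59389866 -67.74125824]
scene 338 [614.8 -59.7] yaw 10.91 -0.812 S [-42.3 -33.2]
side 315 [614.5 -61.5] yaw 10.77 -0.784 S [-42.9 -34.9]
```

View pics/c2.png

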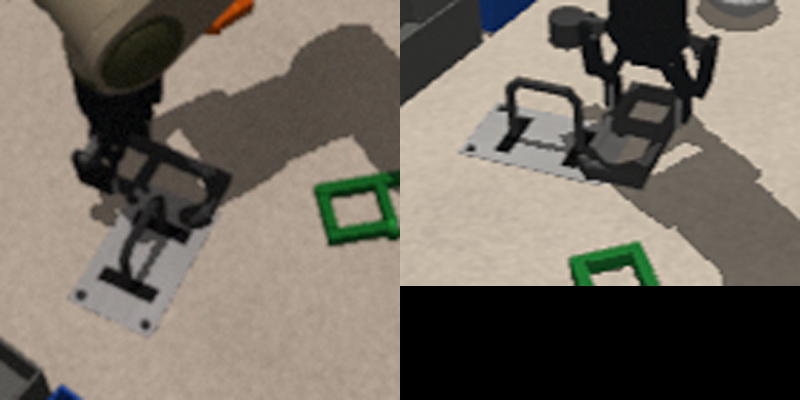

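The close view shows the hook held by its tail with the gate next to the near leg, and the offset along y is -34 mm as wanted. Now I push it on.

>>> move_arm(motion=[[[0, 0.1, 0], [0, 0, 0]], [[0, 0.1, 0], [0, 0, 0]], [[0, 0.1, 0], [0, 0, 0]], [[0, 0.1, 0], [0, 0, 0]], [[0, 0, 0], [0, 0, 0]]])

```text
time_s: 7.3
position: [0.6365, -0.0908, 0.015]
tool_rot: [[-0.178, 0.984, -0.006], [0.984, 0.178, -0.0], [0.001, -0.006, -1.0]]
ft_force: [-14.0, -3.3, 13.2]
grip_width: 0.0619
gripper_force: 99.5
```

>>> move_arm(motion=[[[0, 0.1, 0], [0, 0, 0]], [[0, 0.1, 0], [0, 0, 0]], [[0, 0.1, 0], [0, 0, 0]], [[0, 0.1, 0], [0, 0, 0]], [[0, 0, 0], [0, 0, 0]]])

```text
time_s: 7.8
position: [0.6557, -0.0872, 0.015]
tool_rot: [[-0.179, 0.984, -0.007], [0.984, 0.179, -0.0], [0.001, -0.007, -1.0]]
ft_force: [-17.0, -1.6, 14.3]
grip_width: 0.0615
gripper_force: 99.7
```

>>> move_arm(motion=[[[0, 0.1, 0], [0, 0, 0]], [[0, 0.1, 0], [0, 0, 0]], [[0, 0.1, 0], [0, 0, 0]], [[0, 0, 0], [0, 0, 0]]])

```text
time_s: 8.2
position: [0.6727, -0.0849, 0.0149]
tool_rot: [[-0.177, 0.984, -0.001], [0.984, 0.177, -0.001], [-0.001, -0.001, -1.0]]
ft_force: [-5.4, -0.5, 7.4]
grip_width: 0.0617
gripper_force: 98.7
```

```bash
python3 now.py
```

```text
t 8.2 tcp [ 0.6727 -0.0849  0.0149] f [-5.4 -0.5  7.4] w 0.06171406436803243 98.74456286430359 yaw tooly 10.1948719442872 tcp S [ 10.15570889 -68.35229951]
scene 361 [668.4 -50.5] yaw 10.47 -0.792 S [ 12.1 -33.7]
side 293 [668.5 -53.8] yaw 10.36 -0.767 S [ 11.6 -36.9]
```

>>> move_arm(motion=[[[0, 0.05, 0], [0, 0, 0]], [[0, 0.05, 0], [0, 0, 0]], [[0, 0, 0], [0, 0, 0]]])

```text
time_s: 8.6
position: [0.6772, -0.0838, 0.0149]
tool_rot: [[-0.177, 0.984, -0.002], [0.984, 0.177, -0.001], [-0.0, -0.002, -1.0]]
ft_force: [-7.3, -1.1, 8.3]
grip_width: 0.0614
gripper_force: 98.9
```

```bash
python3 now.py; python3 - <<'E'
import cv2,numpy as np
a=cv2.imread("pics/scene_now.png")[150:250,180:280];b=cv2.imread("pics/side_now.png")[150:220,190:290]
cv2.imwrite("pics/c3.png",np.hstack([cv2.resize(a,(400,400),interpolation=2),cv2.copyMakeBorder(cv2.resize(b,(400,280),interpolation=2),0,120,0,0,0)]))
E
```

```text
t 8.6 tcp [ 0.6772 -0.0838  0.0149] f [-7.3 -1.1  8.3] w 0.061443768296966975 98.8990831375122 yaw tooly 10.202767331281207 tcp S [ 14.81581787 -68.0666173 ]
scene 346 [673.  -49.1] yaw 11.16 -0.795 S [ 16.9 -33.1]
side 294 [673.2 -51.9] yaw 10.91 -0.767 S [ 16.5 -35.9]
```

View pics/c3.png

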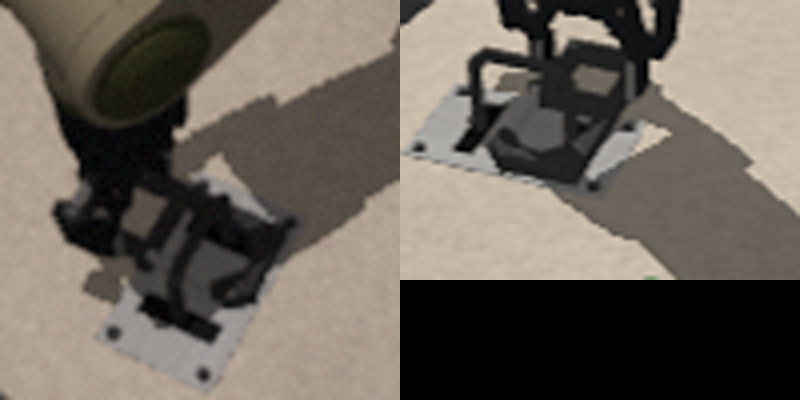

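Side view: the leg stands inside the hook against the spine, and the push force dropped from 17 to 5 N, so the gate has flicked shut. Now I centre the leg (which also tests the gate), ease the bench pressure and draw back.

>>> move_arm(motion=[[[0, -0.08, -0.01], [0, 0, 0]], [[0, -0.08, -0.01], [0, 0, 0]], [[0, -0.08, 0], [0, 0, 0]], [[0, -0.08, 0], [0, 0, 0]], [[0, 0, 0], [0, 0, 0]]])

```text
time_s: 9.2
position: [0.6613, -0.0864, 0.015]
tool_rot: [[-0.178, 0.984, -0.002], [0.984, 0.178, 0.0], [0.001, -0.002, -1.0]]
ft_force: [-0.9, -1.4, -0.6]
grip_width: 0.0614
gripper_force: 98.0
```

>>> move_arm(motion=[[[-0.1, 0, 0], [0, 0, 0]], [[-0.1, 0, 0], [0, 0, 0]], [[-0.1, 0, 0], [0, 0, 0]], [[-0.06, 0, 0], [0, 0, 0]], [[0, 0, 0], [0, 0, 0]], [[0, 0, 0], [0, 0, 0]]])

```text
time_s: 9.8
position: [0.6654, -0.1043, 0.0152]
tool_rot: [[-0.177, 0.984, -0.0], [0.984, 0.177, -0.0], [-0.0, -0.0, -1.0]]
ft_force: [0.7, -0.4, -2.4]
grip_width: 0.0618
gripper_force: 98.0
```

```bash
python3 now.py
```

```text
t 9.8 tcp [ 0.6654 -0.1043  0.0152] f [ 0.7 -0.4 -2.4] w 0.061755262931001344 97.9859447479248 yaw tooly 10.219000255941294 tcp S [ -0.41210271 -86.0822292 ]
scene 353 [661.5 -69.6] yaw 10.77 -0.795 S [  1.9 -51.3]
side 291 [661.  -71.4] yaw 10.63 -0.746 S [  1.1 -52.9]
```

>>> move_arm(motion=[[[-0.04, 0, 0], [0, 0, 0]], [[-0.04, 0, 0], [0, 0, 0]], [[-0.04, 0, 0], [0, 0, 0]], [[0, 0, 0], [0, 0, 0]], [[0, 0, 0], [0, 0, 0]]])

```text
time_s: 10.4
position: [0.6663, -0.1094, 0.0152]
tool_rot: [[-0.178, 0.984, -0.001], [0.984, 0.178, 0.001], [0.001, -0.0, -1.0]]
ft_force: [-0.4, 5.7, -3.2]
grip_width: 0.0616
gripper_force: 98.1
```

>>> move_arm(motion=[[[-0.02, 0, 0], [0, 0, 0]], [[-0.02, 0, 0], [0, 0, 0]], [[0, 0, 0], [0, 0, 0]], [[0, 0, 0], [0, 0, 0]]])

```text
time_s: 10.8
position: [0.6665, -0.1105, 0.015]
tool_rot: [[-0.178, 0.984, -0.001], [0.984, 0.178, 0.002], [0.002, -0.001, -1.0]]
ft_force: [-1.4, 9.1, -2.2]
grip_width: 0.0618
gripper_force: 98.1
```

>>> move_arm(motion=[[[-0.03, 0, 0], [0, 0, 0]], [[-0.03, 0, 0], [0, 0, 0]], [[-0.03, 0, 0], [0, 0, 0]], [[0, 0, 0], [0, 0, 0]], [[0, 0, 0], [0, 0, 0]]])

```text
time_s: 11.3
position: [0.667, -0.1127, 0.015]
tool_rot: [[-0.179, 0.984, -0.002], [0.984, 0.179, 0.006], [0.006, -0.001, -1.0]]
ft_force: [-2.3, 17.8, -1.2]
grip_width: 0.0615
gripper_force: 98.4
```

```bash
python3 now.py
```

```text
t 11.3 tcp [ 0.667  -0.1127  0.015 ] f [-2.3 17.8 -1.2] w 0.061493336397333134 98.38492512702942 yaw tooly 10.292739668326536 tcp S [ -0.38517908 -94.60560867]
scene 342 [662.8 -78.5] yaw 9.91 -0.811 S [  1.6 -60.2]
side 290 [662.4 -80. ] yaw 10.27 -0.764 S [  0.9 -61.7]
```

>>> move_arm(motion=[[[-0.016, 0, 0], [0, 0, 0]], [[-0.012, 0, 0], [0, 0, 0]], [[0, 0, 0], [0, 0, 0]], [[0, 0, 0], [0, 0, 0]], [[0, 0, 0], [0, 0, 0]], [[0, 0, 0], [0, 0, 0]], [[0, 0, 0], [0, 0, 0]], [[0, 0, 0], [0, 0, 0]], [[0, 0, 0], [0, 0, 0]], [[0, 0, 0], [0, 0, 0]]])

```text
time_s: 12.4
position: [0.6671, -0.1131, 0.015]
tool_rot: [[-0.179, 0.984, -0.003], [0.984, 0.179, 0.007], [0.007, -0.001, -1.0]]
ft_force: [-2.5, 21.3, 0.2]
grip_width: 0.0616
gripper_force: 98.5
```

>>> move_arm(motion=[[[0.04, 0, 0], [0, 0, 0]], [[0.04, 0, 0], [0, 0, 0]], [[0.04, 0, 0], [0, 0, 0]], [[0.02, 0, 0.01], [0, 0, 0]], [[0, 0, 0.01], [0, 0, 0]], [[0, 0, 0], [0, 0, 0]], [[0, 0, 0], [0, 0, 0]]])

```text
time_s: 13.1
position: [0.6665, -0.1098, 0.0149]
tool_rot: [[-0.178, 0.984, -0.0], [0.984, 0.178, 0.001], [0.001, -0.0, -1.0]]
ft_force: [-3.2, 7.0, 2.3]
grip_width: 0.0619
gripper_force: 98.7
```

```bash
python3 now.py
```

```text
t 13.1 tcp [ 0.6665 -0.1098  0.0149] f [-3.2  7.   2.3] w 0.061870474966301214 98.65973711013794 yaw tooly 10.268502144595917 tcp S [ -0.3593644 -91.7140427]
scene 346 [661.8 -75.6] yaw 9.81 -0.811 S [  1.1 -57.2]
side 280 [661.7 -77.8] yaw 9.52 -0.786 S [  0.7 -59.4]
```

>>> move_arm(motion=[[[0.02, 0, 0], [0, 0, 0]], [[0.02, 0, 0], [0, 0, 0]], [[0, 0, 0], [0, 0, 0]], [[0, 0, 0], [0, 0, 0]]])

```text
time_s: 13.6
position: [0.6664, -0.109, 0.0149]
tool_rot: [[-0.178, 0.984, 0.001], [0.984, 0.178, -0.0], [-0.0, 0.0, -1.0]]
ft_force: [-3.1, 1.7, 5.6]
grip_width: 0.0618
gripper_force: 99.1
```

>>> move_arm(motion=[[[0, 0, 0], [0, 0, 0]], [[0, 0, 0], [0, 0, 0]], [[0, 0, 0], [0, 0, 0]], [[0, 0, 0], [0, 0, 0]], [[0, 0, 0], [0, 0, 0]], [[0, 0, 0], [0, 0, 0]]], claw=0)

```text
time_s: 14.2
position: [0.6663, -0.1089, 0.0143]
tool_rot: [[-0.178, 0.984, 0.0], [0.984, 0.178, -0.0], [-0.0, 0.0, -1.0]]
ft_force: [-1.3, -0.8, -1.2]
grip_width: 0.0854
gripper_force: 0.0
```

```bash
python3 now.py
```

```text
t 14.2 tcp [ 0.6663 -0.1089  0.0143] f [-1.3 -0.8 -1.2] w 0.08538795340629167 0.0 yaw tooly 10.232588564179759 tcp S [ -0.37086499 -90.82234284]
scene 346 [661.8 -74.5] yaw 10.25 -0.815 S [  1.4 -56.1]
side 291 [661.5 -76.7] yaw 9.47 -0.774 S [  0.6 -58.2]
```

Hook y is about -57 relative to the leg, so the leg is seated in the bend. I retreat straight up, then away from the staple, and check.

>>> move_arm(motion=[[[0, 0, -0.2], [0, 0, 0]], [[0, 0, -0.5], [0, 0, 0]], [[0, 0, -0.8], [0, 0, 0]], [[0, 0, -0.8], [0, 0, 0]], [[0, 0, -0.8], [0, 0, 0]], [[-0.8, 0, -0.6], [0, 0, 0]], [[-0.8, 0, -0.6], [0, 0, 0]], [[-0.8, 0, 0], [0, 0, 0]], [[-0.6, -0.4, 0], [0, 0, 0]], [[0, 0, 0], [0, 0, 0]], [[0, 0, 0], [0, 0, 0]]])

```text
time_s: 15.4
position: [0.6729, -0.2605, 0.2299]
tool_rot: [[-0.176, 0.984, 0.0], [0.984, 0.176, 0.0], [0.0, 0.0, -1.0]]
ft_force: [0.8, 0.6, 0.7]
grip_width: 0.0854
gripper_force: 0.0
```

```bash
python3 - <<'E'
from plan import *
h=LEG-.057*sy
for n in("scene","side"):
    f,p,d=pick(n);cv2.imwrite(f"pics/{n}_end.png",f[...,::-1])
    P=topmm(f,p,d,h,.1);P=P[P[:,2]>.0125]
    v,c=fit(P,[h[0]*1000,h[1]*1000,.18]);print(n,len(P),"z",np.median(P[:,2]),"yaw",np.degrees(v[2]).round(2),round(c,3),"S",inS(v[:2]/1000).round(1))
a=cv2.imread("pics/scene_end.png")[145:245,180:280];b=cv2.imread("pics/side_end.png")[150:220,200:300]
cv2.imwrite("pics/c4.png",np.hstack([cv2.resize(a,(400,400),interpolation=2),cv2.copyMakeBorder(cv2.resize(b,(400,280),interpolation=2),0,120,0,0,0)]))
E
```

```text
scene 506 z 0.016510603811406677 yaw 9.68 -0.845 S [  2.2 -55.7]
side 399 z 0.016246593180461733 yaw 9.92 -0.817 S [  0.9 -57.7]
```

View pics/c4.png

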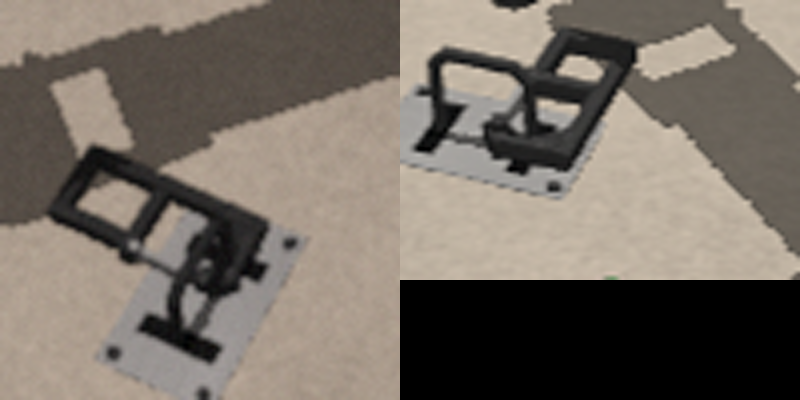

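The hook lies flat with its gate closed, the leg is in its bend and the arm is clear. Handing in.

```bash
python3 -c "
from rig import env
print(env.close_job())"
```

```text
the job is handed in; nothing more can be done
None
```

I handed in the job after about 15 s of robot time: the dark hook is clipped on the near leg with its gate shut, was proved with a pull of about 21 N, and lies flat, drawn back with the leg in its bend. No verdict came back from the hand-in.

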